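# Tighten a preserving jar to the click

### The arm

A 7-joint arm with a two-finger parallel gripper is mounted at the origin on a cart in front of the work surface, level with it; the furniture and walls round the work are solid. World frame = base frame: x ahead of the robot, y to its left, z up, the work surface at z = 0. Lengths are in mm, angles in rad, forces in N, time in s.
With the tool pointing down it reaches from about 350 to 900 mm from the base axis. Payload 7.2 kg.
Tool frame: the origin (TCP) lies midway between the tips of the shut fingers; the grasp point (between the pads) lies 19 mm behind it; z points along the fingers, y is the line along which they close (so a half turn about z gives the same grasp; the last joint's range is limited). The gripper opens to 85 mm and grips with 20 to 120 N. Pads are 22 mm wide; open, the fingers measure 114 mm over their backs; the gripper's body (76 mm by 85 mm) begins 54 mm behind the grasp point. The pads swing forward as they close: fully open they stand 13 mm farther back than shut.
Start: joints at [1.187, 0.411, -0.013, 1.596, 0.006, 1.134, -0.082], TCP at [194.099, -594.101, 192.497] pointing down, gripper open.
Joint ranges: [-2.95, 2.95], [-0.29, 1.99], [-1.47, 1.44], [0.14, 2.54], [-1.03, 4.17], [0.13, 1.85], [-2.86, 2.86]. Speed limits (rad/s): [2.39, 2.39, 3.01, 3.01, 3.14, 3.14, 3.14].

### API

Orientations are given as a unit quaternion [x, y, z, w].
In Python, from station import bot gives the robot as it stands.
- The arm moves only by the tool carry_out, never from a script. Its argument "moves" is one flat list of numbers, 7 for each row, row after row: the shift along the world's x, y, z in units of 50 mm (1.0 is 50 mm), then the turn, a rotation vector about the world's x, y, z in degrees, then the finger opening in mm, from 0 to 85.4. In form: [x, y, z, wx, wy, wz, fingers, x, y, z, wx, wy, wz, fingers, ...]. A call has exactly 5 rows; each row is the pose to reach, as a shift and turn from the pose commanded when the call began; what a row does not reach only later rows make up. A row lasts 1/10 s, in which the tool goes at most 50 mm and 8.59 degrees, less where a joint would pass 70% of its speed; a pose out of reach is approached as far as the arm can. A call with a gripper value outside its range is refused whole. The fingers move at their own pace and stop on an object; the grip force is fixed at half the most. Time passes only in rows, so rows that repeat a pose let the fingers close, or fill a call up. It gives the time, the measured TCP pose, the force, the opening and the grip force at its end, in the units of the state.
- bot.state(): the state, without advancing time (a new reading comes with each control period).
- bot.capture(name): name is "scene" or "top" or "wrist"; returns a dict with "image" (420x560x3 uint8, red, green, blue), "depth" (420x560 float32, mm along the optical axis (not along the pixel's ray), 0 where there is no reading), "fx", "fy", "cx", "cy" (pixels), "dist_coeffs" ([k1, k2, p1, p2, k3] as OpenCV has them; the pictures are not rectified), "R" (3x3) and "t" (3): a world point X has camera coordinates R X + t. Camera axes: x right, y down, z forward; pixel columns grow to the right and rows downward; lengths in mm; the calibration is good to about 2 mm. A picture is of the moment at which its call begins.
- bot.hand_in(): hands the job in; it is judged then, once.
The state is a dict: "t": time; "joints": joint angles; "qd": joint speeds; "joint_torque": joint torques, N m; "tool_pos": TCP position; "ee_rot": TCP orientation; "contact_force": force on the tool from outside, world axes, zero at the start; "torque": the same for the moment, N m; "opening": finger opening in mm; "finger_force": force on a finger pad.
Only numpy, scipy, OpenCV 4.12 (cv2) and the standard library are available. Lean on these libraries where they do the work, as an engineer would, in place of code of your own. Each camera call takes 0.05 s, during which the arm holds its last target. There are 200 camera calls.

### The job

Close the preserving jar that stands in the suction holder: take the lid tightener from the chopping board by its bar handle, set it over the jar's ribbed screw band, pressing only lightly and feeling for the angle where its teeth drop between the ribs and it sits fully down, and turn the handle clockwise (seen from above) until the tightener clicks, then stop. Lift it off and stand it gently upright back on the chopping board; leave the other things where they are.

Things in the scene. Friction and masses are not known exactly. Their poses are not given: they have to be found in the camera images.
- tightener: drive head of the lid tightener: upside-down white cup, 95 mm across, 24 mm tall, standing on its rim on the board, bar handle on top (tool 72 mm tall, 0.27 kg). Origin: centre of the rim plane, z up. Inside, 7 upright round teeth 5 mm thick stand evenly on a 37 mm radius, flat tips 1 mm above the rim; flat roof 16 mm above the rim. On top, a ring of 20 steel click ridges
- grip (a point): point on the tightener's axis in the middle of its black bar handle, 60 mm above the cup's rim. The bar is 82 mm long (this point's x), 18 mm thick (its y), has flat sides and spans 36 to 72 mm above the rim; below it a round hub 38 mm across joins it to the cup, whose ridges reach 27 mm above the rim
- handle (a joint): turn of the bar against the head, rad, clockwise from above positive, 0 at the start. Sprung balls in the bar sit in the click ring: bar and head turn as one until about 0.7 N m (0.6 to 0.85); then the balls climb a ridge as the torque falls, and after 0.16 rad jump it with a click: the reading becomes 0.314, the torque about nil. Some 0.3 rad further turning clicks again
- jar: glass preserving jar, 80 mm across, brown inside, fixed in a round suction holder (foot 128 mm across, white collar 34 mm high). Origin: centre of the holder's underside, z up, turned any way. Its steel screw band, 102 to 122 mm up, has a core 65 mm across with bevelled top edge and 14 upright round ribs 5 mm thick, evenly on a 35.5 mm radius at any angle, their flat tops 3 mm below the lid's top
- lid_top (a point): centre of the jar lid's flat top, 122 mm above the worktop, on the band's axis. With the tightener fully seated its origin (rim) is 16 mm below this point, the roof resting on the lid; with its teeth standing on the ribs it stops about 4 mm below. (Two like jars at the back, without a holder, are bystanders)
- band (a joint): turn of the screw band on the jar, rad, clockwise from above (tightening) positive; 0 is home on its seal, -0.2 to -0.6 at the start. It turns with about 0.15 N m of drag and stops on the seal, which gives some 0.02 rad. The tightener's teeth have 0.17 rad of play between the ribs
- board: white chopping board 200 x 300 x 10 mm lying fixed on the worktop. Origin: centre of its underside; x along the short side, y along the long side; the tightener stands on one half of it, a garlic bulb on the other (+y) half
- garlic: garlic bulb, 56 mm across, loose on the +y half of the board; bystander
- lemon: lemon, 72 mm long, loose; bystander
- onion: onion, 67 mm, loose; bystander
- glass: drinking glass, 81 mm across and 93 mm tall, loose; bystander

How it is judged (in metres and radians):
On the way, in this order (a step that is already met when the one before it is completed fails the run):
1. the tightener sits fully down on the jar's band: its rim at least 13.5 mm below the lid's top, within 4 mm of the jar's axis, upright within 0.08 rad (z of tightener in the frame of lid_top below -0.0135 m and horizontal distance between tightener and lid_top below 0.004 m and angle between tightener's own z axis and vertical below 0.08 rad), for 0.2 s.
2. the tightener has clicked (handle beyond 0.24 rad) while seated so, with the band within 0.08 rad of home (value of joint handle above 0.24 rad and value of joint band above -0.08 rad and z of tightener in the frame of lid_top below -0.0125 m and horizontal distance between tightener and lid_top below 0.005 m), for 0.1 s.
At the end, for the whole second after the job is handed in: The band is home on its seal (within 0.08 rad), the tightener has clicked and stands released and at rest upright on the chopping board (within 0.06 rad; its centre within 75 mm of the board's centre across and 125 mm along it) (value of joint band above -0.08 rad and value of joint handle above 0.24 rad and z of tightener in the frame of board between 0.006 and 0.014 m and x of tightener in the frame of board between -0.075 and 0.075 m and y of tightener in the frame of board between -0.125 and 0.125 m and angle between tightener's own z axis and vertical below 0.06 rad and linear speed of tightener below 0.02 m/s); the robot touches nothing.
It fails at once if the tightener is clicked on and on (handle beyond 0.78 rad: a third click) (value of joint handle above 0.78 rad).
It fails at once if the tightener presses on the jar with more than 45 N (contact force between tightener and jar above 45 N).
It fails at once if the garlic, lemon, onion or glass is moved more than 30 mm (distance of any of garlic, lemon, onion, glass from where it was at the start of the episode above 0.03 m).
It fails at once if the tightener is dropped or thumped down on the board (over 60 N) (contact force between tightener and board above 60 N).
It also fails if it takes over 64 s, if anything falls off the work surface, if the arm or the gripper's body presses on something with over 40 N, if the wrist force passes 120 N, or if a joint passes its speed limit or range.

## Working session

There is one attempt and no reset: what is moved stays moved. The work goes in short steps, Python scripts to look and compute and a tool call to move; the robot and the scene stay as the last step left them, time stands still between calls to the robot, and variables do not carry over. Pictures are saved under pics/ and viewed, at most 10 in all, crops included, and the job is handed in when it is done.

Besides the shell and the picture viewer there is one more tool, called after ">>>" in YAML: its name, and indented under it one key for each argument. carry_out: Moves the arm, as the interface text tells. Its arguments: {"type":"object","properties":{"moves":{"type":"array"}},"required":["moves"]}

```bash
mkdir -p pics; ls
python3 - <<'E'
from station import bot
import cv2, numpy as np, pickle
s=bot.state(); print({k:np.round(v,3).tolist() for k,v in s.items()})
for n in("scene","top"):
    c=bot.capture(n); pickle.dump(c,open(n+".pkl","wb"))
    cv2.imwrite(f"pics/{n}0.png",c["image"][:,:,::-1])
    R=np.array(c["R"]);print(n,c["fx"],c["cx"],c["dist_coeffs"],(-R.T@np.array(c["t"])).round(),R.round(3).tolist())
E
```

```text
pics
{'t': 0.0, 'joints': [1.187, 0.412, -0.013, 1.597, 0.006, 1.134, -0.082], 'qd': [-0.001, -0.0, 0.001, 0.0, 0.0, 0.0, 0.0], 'joint_torque': [0.0, -60.063, 0.682, -29.941, 0.014, 0.011, 0.0], 'tool_pos': [193.891, -593.566, 191.643], 'ee_rot': [0.988, 0.157, -0.0, -0.001], 'contact_force': [-0.206, 0.645, -0.1], 'torque': [-0.02, 0.033, -0.078], 'finger_force': 0.0, 'opening': 85.527}
scene 419.2380788207565 280.0207448998236 [0.03221118 0.         0.         0.         0.        ] [134. 632. 852.] [[-0.833, -0.553, -0.017], [-0.369, 0.579, -0.727], [0.412, -0.599, -0.687]]
top 466.51578666167626 284.6001016577867 [-0.01937725  0.          0.          0.          0.        ] [ 435.  -39. 1374.] [[0.011, -1.0, -0.011], [-0.99, -0.009, -0.144], [0.144, 0.013, -0.99]]
```

View pics/top0.png

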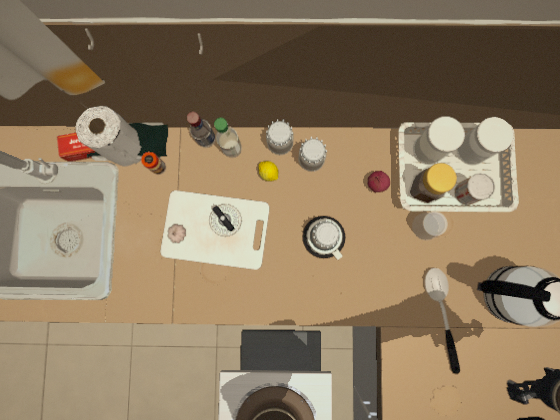

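View pics/scene0.png

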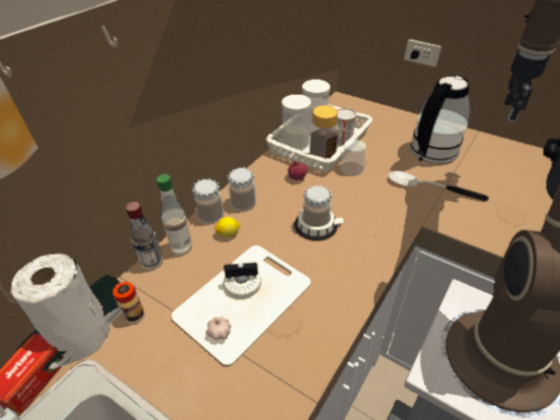

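The top view shows the tightener at about (224,218) on the board, the jar in its holder at (325,237), the garlic at (177,233), the lemon at (268,171) and the onion at (378,181). The scene view agrees: bar handle at (242,270), jar at (317,205).

```bash
cat > h.py <<'E'
import cv2, numpy as np
from scipy.spatial.transform import Rotation as Ro
def ray(c,uv,z):
    K=np.array([[c["fx"],0,c["cx"]],[0,c["fy"],c["cy"]],[0,0,1]])
    n=cv2.undistortPoints(np.float64(uv).reshape(-1,1,2),K,np.float64(c["dist_coeffs"])).reshape(-1,2)
    R=np.array(c["R"]);o=-R.T@np.array(c["t"])
    d=np.c_[n,np.ones(len(n))]@R
    return o+d*((z-o[2])/d[:,2])[:,None]
def blob(m,near,r=60):
    n,l,s,ce=cv2.connectedComponentsWithStats(m.astype(np.uint8))
    k=[i for i in range(1,n) if s[i,4]>40 and np.hypot(*(ce[i]-near))<r]
    i=max(k,key=lambda i:s[i,4]); v,u=np.where(l==i); return np.c_[u,v].astype(float)
E
python3 - <<'E'
from h import *; import pickle
out=[]
for n,bn,jn in(("top",(222,217),(325,237)),("scene",(242,270),(317,193))):
    c=pickle.load(open(n+".pkl","rb")); im=c["image"]; mx=im.max(2)
    p=blob(mx<60,bn,12)
    w=ray(c,p,82 if n=="top" else 70)[:,:2]
    (cx,cy),(a,b),ang=cv2.minAreaRect(w.astype(np.float32))
    print(n,"bar",len(p),(cx,cy),(a,b),ang,"mean",w.mean(0)," axis dir",np.linalg.svd(w-w.mean(0))[2][0] if len(w)<5000 else 0)
    # board
    b=blob((im.min(2)>150),(215,232) if n=="top" else (240,300),40); w=ray(c,b,10)[:,:2]
    print("board",cv2.minAreaRect(w.astype(np.float32)))
    x,y=jn; print("lid guess",ray(c,[jn],122))
    s=cv2.resize(im[y-45:y+45,x-50:x+50],None,fx=4,fy=4,interpolation=cv2.INTER_CUBIC); out.append(s)
    x,y=bn; out.append(cv2.resize(im[y-45:y+45,x-50:x+50],None,fx=4,fy=4,interpolation=cv2.INTER_CUBIC))
    # black foot
    if n=="top":
        f=blob(mx<60,(325,237),15); print("foot",f.min(0),f.max(0)); w=ray(c,f,12)[:,:2]; print(cv2.minEnclosingCircle(w.astype(np.float32)))
cv2.imwrite("pics/crops.png",cv2.cvtColor(np.vstack([np.hstack(out[:2]),np.hstack(out[2:])])[:600],cv2.COLOR_RGB2BGR))
E
```

```text
top bar 74 (561.9640502929688, 136.231689453125) (37.93801498413086, 17.6312313079834) 45.991859436035156 mean [561.34093399 135.5849185 ]  axis dir [-0.77669482 -0.62987709]
board ((553.81103515625, 183.23764038085938), (299.34869384765625, 200.58297729492188), 83.06785583496094)
lid guess [[ 525.53773316 -132.16067205  122.        ]]
foot [303. 216.] [344. 257.]
((536.07763671875, -135.78590393066406), 61.41590881347656)
scene bar 335 (577.6979370117188, 157.43800354003906) (74.33415222167969, 36.797447204589844) 38.50924301147461 mean [577.39527198 158.14301423]  axis dir [-0.7914114  -0.61128389]
board ((555.5493774414062, 184.438232421875), (301.81805419921875, 203.01565551757812), 83.05668640136719)
lid guess [[ 536.69847201 -133.01240155  122.        ]]
```

View pics/crops.png

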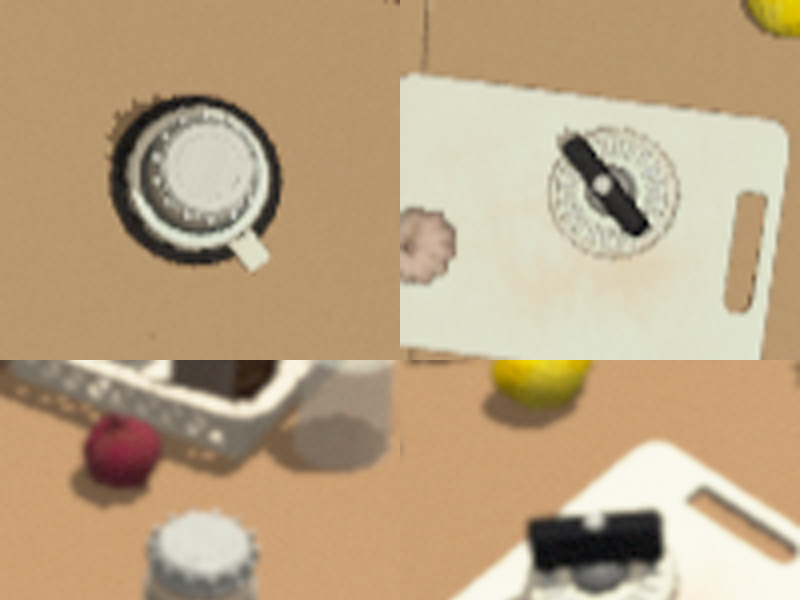

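Crops: lid disc centre at about top px (327,233) and the bar's middle screw at (222.5,218.2), between bar ends (213,206) and (231,230).

Run:
```python
from h import *; import pickle
c=pickle.load(open("top.pkl","rb"))
print(ray(c,[(222.5,218.2),(213.5,206.5),(231,229.5)],82)); print("lid",ray(c,[(327,233.3)],122)); print("garlic",ray(c,[(177,233)],30),"lemon",ray(c,[(268,171)],30))
s=pickle.load(open("scene.pkl","rb")); print("bar scene",ray(s,[(242+(596-600)/4,270-45+(521-360)/4)],82)); print("lid",ray(s,[(317-50+202/4,193-45+(540-360)/4)],122))
```

```text
[[578.04591846 150.64658501  82.        ]
 [610.7741864  176.91518752  82.        ]
 [546.6722756  126.0130665   82.        ]]
lid [[ 535.52840271 -137.54186052  122.        ]]
garlic [[539.41247162 289.10057359  30.        ]] lemon [[724.78073691  28.29983255  30.        ]]
bar scene [[578.78373778 152.56526525  82.        ]]
lid [[ 535.56779016 -133.72877649  122.        ]]
```

>>> carry_out:
  moves: [0.8,0.9,1,0,0,5,85,1.6,1.8,2,0,0,10,85,2.4,2.7,2.2,0,0,15,85,3.2,3.6,2.2,0,0,20,85,4,4.5,2.2,0,0,20,85]

```text
t: 0.6
tool_pos: [342.0, -427.7, 294.3]
ee_rot: [0.945, 0.327, 0.0, 0.001]
contact_force: [1.1, -0.3, -0.0]
opening: 84.9
finger_force: 0.0
```

>>> carry_out:
  moves: [0.8,1.2,0,0,0,0,85,1.6,2.4,0,0,0,0,85,2.4,3.6,0,0,0,0,85,3.0,4.4,0,0,0,0,85,3.0,4.4,0,0,0,0,85]

```text
t: 1.1
tool_pos: [482.2, -220.4, 293.1]
ee_rot: [0.945, 0.326, -0.0, 0.0]
contact_force: [0.2, -0.5, -0.1]
opening: 84.7
finger_force: 0.0
```

Run:
```python
from h import *; from station import bot; import pickle
c=bot.capture("wrist"); pickle.dump(c,open("w1.pkl","wb")); cv2.imwrite("pics/w1.png",c["image"][:,:,::-1])
s=bot.state();print(s["tool_pos"],s["ee_rot"],s["t"],s["joints"])
R=np.array(c["R"]);print(-R.T@c["t"],R.round(2))
```

```text
[ 487.20899084 -211.00373771  293.1680936 ] [ 0.94358004  0.33113365  0.00207153 -0.00171008] 1.15 [ 0.62265991  0.20104277 -0.35759702  1.6584251   0.06735124  1.29368744
 -0.64245555]
[ 547.68325296 -168.99054844  474.54766269] [[ 0.62 -0.79 -0.  ]
 [-0.75 -0.58  0.32]
 [-0.25 -0.2  -0.95]]
```

View pics/w1.png

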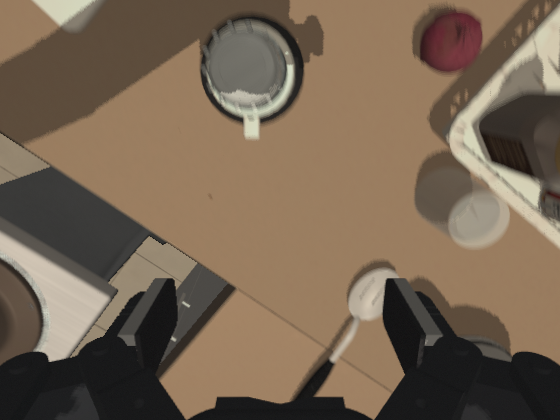

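The wrist view shows the jar lid centred near (245,60) and the black foot ring near (252,69), with nothing in the way.

>>> carry_out:
  moves: [0.1,1.2,0,0,0,0,85,0.2,2.4,0,0,0,0,85,0.3,3.6,0,0,0,0,85,0.3,4.8,0,0,0,0,85,0.3,6.0,0,0,0,0,85]

```text
t: 1.65
tool_pos: [495.7, 28.9, 293.0]
ee_rot: [0.945, 0.326, -0.0, 0.0]
contact_force: [0.7, -0.4, 0.5]
opening: 84.9
finger_force: 0.0
```

Run:
```python
from h import *; from station import bot; import pickle
c=pickle.load(open("w1.pkl","rb")); print("lid w1",ray(c,[(245,59)],122),"foot",ray(c,[(252,69)],8))
c=bot.capture("wrist");c=bot.capture("wrist");c=bot.capture("wrist"); pickle.dump(c,open("w2.pkl","wb")); cv2.imwrite("pics/w2.png",c["image"][:,:,::-1])
s=bot.state();print(s["tool_pos"],s["ee_rot"],s["t"],s["qd"].round(2) if hasattr(s["qd"],"round") else s["qd"])
im=c["image"]; mx=im.max(2).astype(int)
n,l,st,ce=cv2.connectedComponentsWithStats((mx<60).astype(np.uint8))
for i in range(1,n):
    if st[i,4]>100: print(st[i],ce[i])
```

```text
lid w1 [[ 545.02907926 -131.50668324  122.        ]] foot [[ 540.43404454 -132.50987786    8.        ]]
[495.58099482  30.88706731 293.13891102] [ 9.44118373e-01  3.29606305e-01  7.12919528e-05 -4.20659113e-04] 1.8 [0.05 0.   0.07 0.   0.03 0.   0.03]
[ 229    0   31   70 1268] [243.43375394  34.91009464]
[ 351  162   92   87 1465] [383.88464164 189.57064846]
[554 182   6  27 118] [557.02542373 196.12711864]
[    0   239   229   181 16346] [106.90958033 366.24635997]
[  375   279   185   141 14029] [461.61330102 373.67510158]
[ 189  364  183   56 4164] [292.06412104 403.09798271]
```

View pics/w2.png

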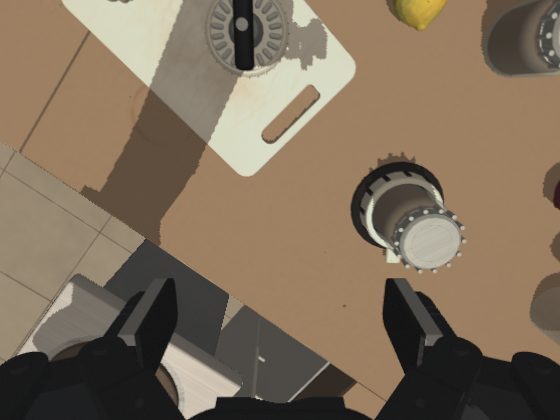

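The wrist view shows the bar, with its screw at (242,24), running from about (241,0) to (245,69), and the jar lid disc at about (430,241).

Run:
```python
from h import *; import pickle
c=pickle.load(open("w2.pkl","rb")); im=c["image"]; mx=im.max(2)
print("screw",ray(c,[(242,24)],82))
p=blob(mx<70,(243,35),15); 
# bar edge mid-line per row
e=np.array([[p[p[:,1]==v,0].mean(),v] for v in range(32,62)]); w=ray(c,e,82); d=np.polyfit(w[:,0],w[:,1],1); print("bar yaw",np.degrees(np.arctan(d[0])))
hsv=cv2.cvtColor(im,cv2.COLOR_RGB2HSV)
m=((hsv[...,1]<45)&(hsv[...,2]>120)); m[:, :395]=0; m[:205]=0;m[290:]=0;m[:,475:]=0
b=blob(m,(430,241),20); h=cv2.convexHull(b.astype(np.float32))
w=ray(c,h.reshape(-1,2),120)[:,:2].astype(np.float32); print("lid",b.mean(0),cv2.minEnclosingCircle(w),cv2.fitEllipse(w), ray(c,[(430,241)],122))
```

```text
screw [[580.09503878 150.69539752  82.        ]]
bar yaw 33.27176704194471
lid [429.3998538  241.34539474] ((533.6719360351562, -134.39332580566406), 39.407264709472656) ((533.6864013671875, -135.89759826660156), (70.7784423828125, 76.75862121582031), 51.707611083984375) [[ 536.70628995 -134.13937117  122.        ]]
```

>>> carry_out:
  moves: [0.5,0.7,-0.3,0,0,-1,85,1.0,1.4,-0.6,0,0,-2,85,1.66,2.4,-1.4,0,0,-2.5,85,1.66,2.4,-2.2,0,0,-2.5,85,1.66,2.4,-3.0,0,0,-2.5,85]

```text
t: 2.3
tool_pos: [580.2, 148.4, 141.1]
ee_rot: [0.952, 0.306, 0.0, -0.0]
contact_force: [1.0, -0.5, -0.6]
opening: 84.8
finger_force: 0.0
```

Run:
```python
from h import *; from station import bot; import pickle
for i in range(3): c=bot.capture("wrist")
pickle.dump(c,open("w3.pkl","wb")); cv2.imwrite("pics/w3.png",c["image"][:,:,::-1])
s=bot.state();print(s["tool_pos"],Ro.from_quat(s["ee_rot"]).as_matrix()[:,0],s["t"],s["contact_force"])
```

```text
[577.3576227  144.84785377 140.42288699] [ 0.81381041  0.58109145 -0.00673347] 2.45 [-0.12278708 -0.53597033  0.47530491]
```

View pics/w3.png

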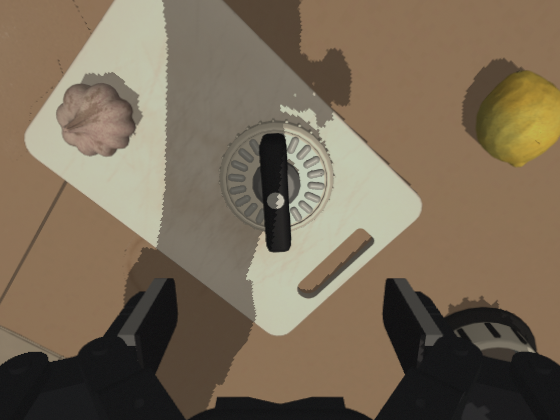

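The wrist view shows the bar from (273,134) to (279,250) with its screw at (276,200). The fingers are at columns 175 and 385, and the garlic and lemon are clear.

Run:
```python
from h import *; import pickle
from station import bot
c=pickle.load(open("w3.pkl","rb")); im=c["image"]; mx=im.max(2)
s=ray(c,[(276,200)],82)[0]; print("screw",s)
p=blob(mx<60,(276,190),25); 
e=np.array([[p[p[:,1]==v,0].mean(),v] for v in list(range(145,190))+list(range(210,235))]); w=ray(c,e,82); d=np.polyfit(w[:,0],w[:,1],1); print("bar yaw",np.degrees(np.arctan(d[0])))
st=bot.state(); print(st["tool_pos"],2*np.degrees(np.arctan2(st["ee_rot"][1],st["ee_rot"][0])),ray(c,[(275,135),(280,247)],82))
R=np.array(c["R"]);print(-R.T@c["t"],R.round(3))
```

```text
screw [580.11225793 151.22985609  82.        ]
bar yaw 39.02224343777347
[577.3576227  144.84785377 140.42288699] 35.52790611805875 [[615.49870778 177.12122134  82.        ]
 [552.979837   128.47736042  82.        ]]
[645.04623176 193.44715958 316.99552418] [[ 0.581 -0.814 -0.004]
 [-0.767 -0.549  0.332]
 [-0.272 -0.19  -0.943]]
```

>>> carry_out:
  moves: [0.0,0.06,-0.4,0,0,3,85,0.0,0.06,-0.6,0,0,3,85,0.0,0.06,-0.6,0,0,3,85,0.0,0.06,-0.6,0,0,3,85,0.0,0.06,-0.6,0,0,3,85]

```text
t: 2.95
tool_pos: [579.9, 150.1, 114.7]
ee_rot: [0.944, 0.33, 0.001, 0.0]
contact_force: [-0.1, 0.4, -0.6]
opening: 85.1
finger_force: 0.0
```

```bash
cat > st.py <<'E'
from h import *; from station import bot
s=bot.state();print(s["t"],np.round(s["tool_pos"],1),"yaw",2*np.degrees(np.arctan2(s["ee_rot"][1],s["ee_rot"][0])),np.round(s["contact_force"],1),np.round(s["torque"],2),s["opening"],s["finger_force"])
E
python3 st.py
```

```text
2.95 [579.9 150.1 114.7] yaw 38.52283217726992 [-0.1  0.4 -0.6] [ 0.05 -0.04  0.01] 85.07006635213006 0.0
```

>>> carry_out:
  moves: [0.0,0.02,-0.6,0,0,0,85,0.0,0.02,-1.22,0,0,0,85,0.0,0.02,-1.24,0,0,0,70,0.0,0.02,-1.24,0,0,0,0,0.0,0.02,-1.24,0,0,0,0]

```text
t: 3.45
tool_pos: [580.3, 151.8, 53.1]
ee_rot: [0.944, 0.33, 0.001, 0.0]
contact_force: [-0.2, 0.5, 0.2]
opening: 43.4
finger_force: 0.0
```

>>> carry_out:
  moves: [0,0,0,0,0,0,0,0,0,0,0,0,0,0,0,0,0,0,0,0,0,0,0,0,0,0,0,0,0,0,0,0,0,0,0]

```text
t: 3.95
tool_pos: [579.1, 151.3, 51.3]
ee_rot: [0.944, 0.33, 0.0, 0.0]
contact_force: [0.3, 0.1, -0.4]
opening: -0.1
finger_force: 0.0
```

```bash
python3 st.py
```

```text
3.95 [579.1 151.3  51.3] yaw 38.59508934697301 [ 0.3  0.1 -0.4] [-0.02  0.    0.05] -0.12518223947970022 0.0
```

Run:
```python
from h import *; from station import bot; import pickle
c=bot.capture("wrist"); pickle.dump(c,open("w4.pkl","wb"));t=bot.capture("scene"); pickle.dump(t,open("s4.pkl","wb"))
a=c["image"]; b=cv2.resize(t["image"][200:340,150:337],(560,420))
cv2.imwrite("pics/w4.png",cv2.resize(np.hstack([a,b])[:,:,::-1],(800,300)))
```

```text
(no output)
```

View pics/w4.png

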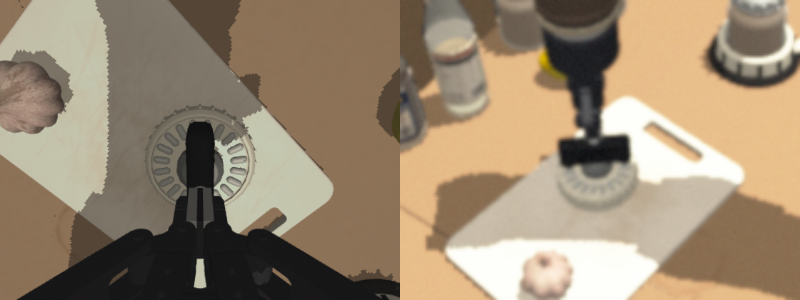

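Run:
```python
from h import *; import pickle
from station import bot
st=bot.state(); T=np.array(st["tool_pos"]); print(st["joints"])
for n in("w4","s4"):
    c=pickle.load(open(n+".pkl","rb")); R=np.array(c["R"]);t=np.array(c["t"])
    K=np.array([[c["fx"],0,c["cx"]],[0,c["fy"],c["cy"]],[0,0,1]])
    P=np.array([T,T+[0,0,19],T+[0,0,60],[579,151,82],[579,151,10]]); print(n,cv2.projectPoints(P,cv2.Rodrigues(R)[0],t,K,np.float64(c["dist_coeffs"]))[0].reshape(-1,2).round().tolist())
    print(-R.T@t)
c=pickle.load(open("w4.pkl","rb"));d=c["depth"];R=np.array(c["R"]);t=np.array(c["t"])
for u,v in((280,180),(280,200),(280,240),(280,250),(280,262),(280,270),(280,290),(275,310)):
    z=d[v,u]; X=R.T@(np.array([(u-c["cx"])/c["fx"]*z,(v-c["cy"])/c["fy"]*z,z])-t); print(u,v,X.round())
```

```text
[ 0.03316629  0.57496521 -0.50966737  1.77210585  0.34974589  0.88556301
 -1.52945736]
w4 [[280.0, 245.0], [280.0, 261.0], [280.0, 309.0], [280.0, 273.0], [280.0, 219.0]]
[644.07119094 203.20677584 232.75911477]
s4 [[242.0, 273.0], [242.0, 268.0], [240.0, 257.0], [241.0, 265.0], [244.0, 283.0]]
[133.54338356 631.69850627 852.2250935 ]
280 180 [612. 178.  73.]
280 200 [607. 174.  83.]
280 240 [592. 162.  82.]
280 250 [588. 158.  82.]
280 262 [584. 155.  83.]
280 270 [588. 158. 100.]
280 290 [589. 159. 117.]
275 310 [587. 160. 129.]
```

Run:
```python
from h import *; import pickle
c=pickle.load(open("w4.pkl","rb")); t=pickle.load(open("s4.pkl","rb"))
f=lambda im:(255*(np.clip(im/255.,0,1)**0.45)).astype(np.uint8)
a=cv2.resize(f(c["image"][160:310,205:355]),(400,400)); b=cv2.resize(f(t["image"][225:295,207:277]),(400,400),interpolation=cv2.INTER_CUBIC)
cv2.imwrite("pics/w4z.png",np.hstack([a,b])[:,:,::-1])
d=t["depth"]; print(d[252:284:2,228:258:3].round().astype(int))
```

```text
[[1138 1140  904  893  904  904 1125 1125 1124 1127]
 [1132  890  889  891  889  888 1115 1117 1121 1118]
 [1130  888  886  888  889  889 1112 1118 1111 1113]
 [1127 1122  891  893  898  919 1110 1112 1110 1111]
 [1120 1121 1107  969  968  980 1103 1104 1103 1106]
 [1111 1116 1099  971  979  989 1007 1007 1003 1006]
 [1000 1002    0  980  980 1001  999 1001  999  998]
 [ 996 1000  998  996  997  998  998  997  999  998]
 [ 996  994  994  992  994    0  996  997 1000 1000]
 [ 998    0 1000 1000  999 1002 1004 1004 1004 1003]
 [1001 1004 1005 1006 1003 1005 1007 1009 1009 1007]
 [1006 1008 1008 1009 1012 1013 1016 1015 1014 1017]
 [1010 1014 1011 1015 1016 1014 1019 1038 1033 1028]
 [1020 1029 1020 1015 1012 1014 1019 1029 1027 1028]
 [1025 1028 1024 1016 1015 1013 1020 1026 1022 1024]
 [1025 1022 1025 1020 1017 1015 1022 1018 1021 1017]]
```

View pics/w4z.png

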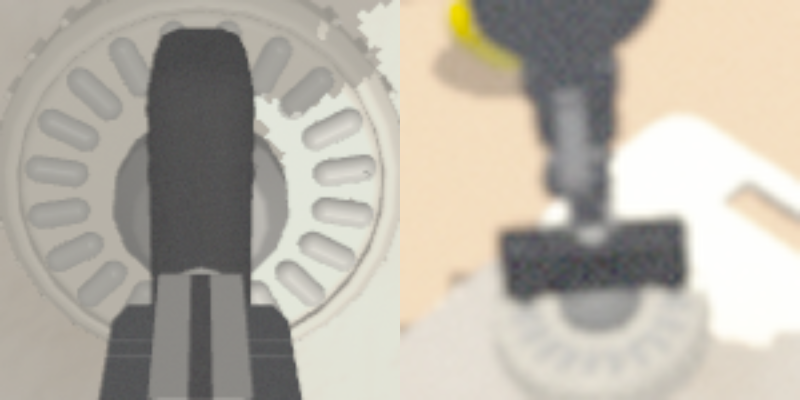

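Run:
```python
from h import *; import pickle
for n,uv in(("s4",[(240,258),(240,260),(240,262),(237,264),(240,264),(240,266),(240,268)]),("w4",[(280,v) for v in range(256,300,3)]+[(270,v) for v in range(256,290,4)])):
    c=pickle.load(open(n+".pkl","rb"));d=c["depth"];R=np.array(c["R"]);t=np.array(c["t"])
    for u,v in uv:
        z=d[v,u]; print(n,u,v,(R.T@(np.array([(u-c["cx"])/c["fx"]*z,(v-c["cy"])/c["fy"]*z,z])-t)).round())
```

```text
s4 240 258 [541. 194. 172.]
s4 240 260 [571. 162. 115.]
s4 240 262 [574. 159. 103.]
s4 237 264 [579. 165.  99.]
s4 240 264 [573. 161.  99.]
s4 240 266 [579. 156.  83.]
s4 240 268 [576. 160.  81.]
w4 280 256 [586. 157.  84.]
w4 280 259 [585. 156.  82.]
w4 280 262 [584. 155.  83.]
w4 280 265 [588. 158.  96.]
w4 280 268 [589. 159. 100.]
w4 280 271 [588. 158. 102.]
w4 280 274 [588. 158. 104.]
w4 280 277 [588. 158. 106.]
w4 280 280 [588. 158. 109.]
w4 280 283 [588. 158. 110.]
w4 280 286 [588. 158. 113.]
w4 280 289 [588. 158. 115.]
w4 280 292 [588. 158. 117.]
w4 280 295 [588. 159. 120.]
w4 280 298 [588. 158. 121.]
w4 270 256 [583. 160.  83.]
w4 270 260 [581. 159.  82.]
w4 270 264 [585. 161.  95.]
w4 270 268 [586. 162. 100.]
w4 270 272 [586. 162. 103.]
w4 270 276 [586. 161. 105.]
w4 270 280 [586. 161. 109.]
w4 270 284 [586. 161. 111.]
w4 270 288 [585. 161. 114.]
```

The picture shows the fingers shut just above the bar. By depth the tips are at z≈96, while the reading says 51, so the true tips stand about 45 mm behind the reported TCP. Sideways it is well centred. I'll open and go down about 42 mm more.

>>> carry_out:
  moves: [0,0,0,0,0,0,85,0,0,0,0,0,0,85,0,0,0,0,0,0,85,0,0,0,0,0,0,85,0,0,-0.2,0,0,0,85]

```text
t: 4.55
tool_pos: [580.1, 151.7, 42.0]
ee_rot: [0.944, 0.33, 0.001, 0.0]
contact_force: [0.4, 0.4, 0.4]
opening: 71.9
finger_force: 0.0
```

>>> carry_out:
  moves: [0,0,-0.2,0,0,0,85,0,0,-0.4,0,0,0,85,0,0,-0.6,0,0,0,85,0,0,-0.62,0,0,0,60,0,0,-0.62,0,0,0,0]

```text
t: 5.05
tool_pos: [578.7, 151.3, 9.5]
ee_rot: [0.944, 0.331, -0.001, -0.0]
contact_force: [-0.1, 0.3, 1.0]
opening: 58.6
finger_force: 0.0
```

>>> carry_out:
  moves: [0,0,0,0,0,0,0,0,0,0,0,0,0,0,0,0,0,0,0,0,0,0,0,0,0,0,0,0,0,0,0,0,0,0,0]

```text
t: 5.55
tool_pos: [580.5, 151.9, 12.1]
ee_rot: [0.944, 0.33, 0.002, 0.0]
contact_force: [-0.9, 0.4, 8.6]
opening: 17.4
finger_force: 70.6
```

```bash
python3 st.py
```

```text
5.55 [580.5 151.9  12.1] yaw 38.595824105340476 [-0.9  0.4  8.6] [-0.08  0.21  0.04] 17.441757932177712 70.620474487514
```

>>> carry_out:
  moves: [0,0,0.06,0,0,0,0,0,0,0.2,0,0,0,0,0,0,0.7,0,0,0,0,0,0,1.5,0,0,0,0,0,0,2.3,0,0,0,0]

```text
t: 6.05
tool_pos: [578.1, 151.1, 126.0]
ee_rot: [0.944, 0.331, -0.001, -0.0]
contact_force: [0.3, 1.2, -2.3]
opening: 17.1
finger_force: 69.6
```

>>> carry_out:
  moves: [0,0,0.7,0,0,0,0,-0.3,-0.8,1.0,0,0,0,0,-0.5,-1.6,1.0,0,0,0,0,-0.8,-2.4,1.0,0,0,0,0,-1.0,-3.2,1.0,0,0,0,0]

```text
t: 6.55
tool_pos: [527.6, -10.2, 175.5]
ee_rot: [0.944, 0.331, -0.0, 0.0]
contact_force: [0.6, -0.1, -3.1]
opening: 17.3
finger_force: 69.6
```

```bash
python3 st.py
```

```text
6.55 [527.6 -10.2 175.5] yaw 38.61412843128199 [ 0.6 -0.1 -3.1] [-0.03 -0.09 -0.07] 17.278614096657925 69.57191780701578
```

>>> carry_out:
  moves: [-0.3,-0.9,0,0,0,0,0,-0.6,-1.8,0,0,0,0,0,-0.9,-2.7,0,0,0,0,0,-1.1,-3.4,0,0,0,0,0,-1.1,-3.4,0,0,0,0,0]

```text
t: 7.05
tool_pos: [471.4, -184.9, 175.1]
ee_rot: [0.945, 0.326, -0.001, 0.001]
contact_force: [-0.4, -0.3, -3.6]
opening: 17.3
finger_force: 69.7
```

```bash
python3 - <<'E'
from h import *; from station import bot; import pickle
for i in range(6): c=bot.capture("wrist")
pickle.dump(c,open("w5.pkl","wb")); t=bot.capture("top"); pickle.dump(t,open("t5.pkl","wb"))
b=t["image"][180:285,255:395]
cv2.imwrite("pics/w5.png",np.hstack([c["image"],cv2.resize(b,(560,420),interpolation=cv2.INTER_CUBIC)])[:,320:,::-1][:, :] if 0 else cv2.resize(np.hstack([c["image"],cv2.resize(b,(560,420),interpolation=cv2.INTER_CUBIC)])[:,:,::-1],(800,300)))
cv2.imwrite("pics/w5f.png",c["image"][:,:,::-1])
E
python3 st.py
```

```text
7.4 [ 474.5 -177.3  175.2] yaw 38.73045511427125 [ 0.4 -0.1 -2.5] [ 0.05 -0.02  0.03] 17.196029590695677 69.67869792488273
```

View pics/w5f.png

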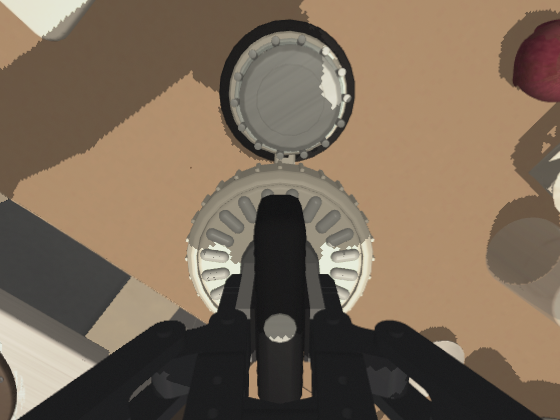

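The wrist view is almost straight above the jar. The lid disc is centred near (290,92) with its ribs visible, and the held cup is centred near (280,240).

Run:
```python
from h import *; import pickle
from station import bot
c=pickle.load(open("w5.pkl","rb"));d=c["depth"];R=np.array(c["R"]);t=np.array(c["t"])
K=np.array([[c["fx"],0,c["cx"]],[0,c["fy"],c["cy"]],[0,0,1]])
v,u=np.where(d>0); z=d[v,u].astype(float); n=cv2.undistortPoints(np.c_[u,v].astype(float).reshape(-1,1,2),K,np.float64(c["dist_coeffs"])).reshape(-1,2)
X=(np.c_[n*z[:,None],z]-t)@R
T=np.array(bot.state()["tool_pos"]);print("T",T,"cam",-R.T@t)
def circ(p):
    A=np.c_[2*p,np.ones(len(p))]; s=np.linalg.lstsq(A,(p**2).sum(1),rcond=None)[0]; return s[:2],np.sqrt(s[2]+s[0]**2+s[1]**2)
m=(abs(X[:,2]-122)<7)&(np.hypot(X[:,0]-535,X[:,1]+135)<42); P=X[m]; print("lid z",np.percentile(P[:,2],[10,50,90]))
m=(abs(X[:,2]-np.median(P[:,2]))<2.0)&(np.hypot(X[:,0]-535,X[:,1]+135)<42); P=X[m]; h=cv2.convexHull(P[:,:2].astype(np.float32)).reshape(-1,2)
print("lid",P.mean(0),circ(h),cv2.minEnclosingCircle(h))
m=(np.hypot(X[:,0]-T[0],X[:,1]-T[1])<60)&(X[:,2]>165)&(X[:,2]<205); P=X[m]; print("cup z hist",np.histogram(P[:,2],bins=np.arange(165,206,3)))
zc=np.histogram(P[:,2],bins=np.arange(165,206,1)); k=zc[0].argmax()+165.5; Q=P[abs(P[:,2]-k)<3]; h=cv2.convexHull(Q[:,:2].astype(np.float32)).reshape(-1,2)
print("cup",k,circ(h),cv2.minEnclosingCircle(h))
# bar top
m=(np.hypot(X[:,0]-T[0],X[:,1]-T[1])<45)&(X[:,2]>230)&(X[:,2]<255); print("bartop",np.histogram(X[m][:,2],bins=np.arange(230,256,2)))
```

```text
T [ 474.46996679 -177.33659154  175.22180237] cam [ 539.28094723 -125.25504412  356.80002433]
lid z [119.25256177 122.10662738 123.24830656]
lid [ 536.58410185 -135.3360401   122.25771196] (array([ 535.93437721, -135.53908815]), np.float64(35.24507066483545)) ((536.6611328125, -136.68701171875), 36.82659912109375)
cup z hist (array([   0,    0,    0,   22,  109,  172,  198,  206,  404,  984, 8078,
       4047,  125]), array([165, 168, 171, 174, 177, 180, 183, 186, 189, 192, 195, 198, 201,
       204]))
cup 197.5 (array([ 474.49790623, -176.72494859]), np.float64(45.48191143510884)) ((474.4873352050781, -176.8117218017578), 45.85367202758789)
bartop (array([ 235,  241,  259,  268,  338,  698, 1368, 5415, 2134,  181,  679,
        208]), array([230, 232, 234, 236, 238, 240, 242, 244, 246, 248, 250, 252, 254]))
```

>>> carry_out:
  moves: [0.5,0.3,0,0,0,0,0,1.0,0.6,0,0,0,0,0,1.23,0.83,-0.2,0,0,0,0,1.23,0.83,-0.5,0,0,0,0,1.23,0.83,-0.5,0,0,0,0]

```text
t: 7.9
tool_pos: [534.6, -135.5, 148.2]
ee_rot: [0.943, 0.332, -0.001, -0.001]
contact_force: [-0.5, 0.1, -3.3]
opening: 17.4
finger_force: 69.6
```

```bash
cat > cup.py <<'E'
from h import *; from station import bot
# cup centre by wrist depth, and average pose over several readings
T=[]
for i in range(5):
    c=bot.capture("wrist"); T.append(bot.state()["tool_pos"])
T=np.array(T); print(T.round(1).tolist()); T=T.mean(0)
d=c["depth"];R=np.array(c["R"]);t=np.array(c["t"]);K=np.array([[c["fx"],0,c["cx"]],[0,c["fy"],c["cy"]],[0,0,1]])
v,u=np.where(d>0); z=d[v,u].astype(float); n=cv2.undistortPoints(np.c_[u,v].astype(float).reshape(-1,1,2),K,np.float64(c["dist_coeffs"])).reshape(-1,2)
X=(np.c_[n*z[:,None],z]-t)@R
P=X[(np.hypot(X[:,0]-T[0],X[:,1]-T[1])<60)&(abs(X[:,2]-T[2]-22)<4)]; h=cv2.convexHull(P[:,:2].astype(np.float32)).reshape(-1,2)
print("cup",cv2.minEnclosingCircle(h),"top z",np.median(P[:,2]),"T",T)
E
python3 cup.py; python3 st.py
```

```text
[[534.9, -136.2, 149.3], [535.3, -136.8, 150.1], [535.7, -137.1, 150.6], [535.8, -137.3, 150.9], [535.9, -137.5, 151.0]]
cup ((536.6184692382812, -136.4547882080078), 46.657127380371094) top z 172.91567764165768 T [ 535.52670534 -136.98448595  150.37656729]
8.15 [ 535.9 -137.5  151. ] yaw 38.572281819962924 [ 0.8 -0.6 -2.1] [-0.03 -0.01  0.  ] 17.220888809471866 69.64156327555429
```

>>> carry_out:
  moves: [0,0.035,-0.2,0,0,0,0,0,0.035,-0.4,0,0,0,0,0,0.035,-0.5,0,0,0,0,0,0.035,-0.54,0,0,0,0,0,0.035,-0.56,0,0,0,0]

```text
t: 8.65
tool_pos: [535.4, -135.4, 121.7]
ee_rot: [0.944, 0.33, -0.0, -0.0]
contact_force: [-0.1, -0.3, -2.5]
opening: 17.2
finger_force: 69.7
```

>>> carry_out:
  moves: [0,0,-0.02,0,0,0,0,0,0,-0.04,0,0,0,0,0,0,-0.06,0,0,0,0,0,0,-0.07,0,0,0,0,0,0,-0.08,0,0,0,0]

```text
t: 9.15
tool_pos: [535.6, -135.5, 118.2]
ee_rot: [0.944, 0.33, 0.0, 0.0]
contact_force: [-0.4, 0.3, -3.2]
opening: 17.1
finger_force: 69.7
```

```bash
python3 st.py
```

```text
9.15 [ 535.6 -135.5  118.2] yaw 38.59392890645955 [-0.4  0.3 -3.2] [ 0.01 -0.   -0.  ] 17.1274373485498 69.74439964781595
```

>>> carry_out:
  moves: [0,0,-0.02,0,0,0,0,0,0,-0.04,0,0,0,0,0,0,-0.06,0,0,0,0,0,0,-0.06,0,0,0,0,0,0,-0.06,0,0,0,0]

```text
t: 9.65
tool_pos: [535.6, -135.5, 115.1]
ee_rot: [0.944, 0.33, -0.0, -0.0]
contact_force: [-0.6, 1.0, -1.9]
opening: 17.2
finger_force: 69.7
```

```bash
python3 st.py
```

```text
9.65 [ 535.6 -135.5  115.1] yaw 38.59490289986517 [-0.6  1.  -1.9] [0.03 0.02 0.02] 17.237971569982975 69.7451085875764
```

>>> carry_out:
  moves: [0,0,-0.02,0,0,0,0,0,0,-0.04,0,0,0,0,0,0,-0.06,0,0,0,0,0,0,-0.08,0,0,0,0,0,0,-0.1,0,0,0,0]

```text
t: 10.15
tool_pos: [535.6, -135.5, 110.1]
ee_rot: [0.944, 0.33, -0.0, -0.0]
contact_force: [0.3, 0.6, -1.9]
opening: 17.5
finger_force: 69.7
```

```bash
python3 st.py
```

```text
10.15 [ 535.6 -135.5  110.1] yaw 38.5942083195729 [ 0.3  0.6 -1.9] [ 0.06  0.03 -0.  ] 17.48074291018811 69.74579088262544
```

>>> carry_out:
  moves: [0,0,-0.02,0,0,0,0,0,0,-0.04,0,0,0,0,0,0,-0.05,0,0,0,0,0,0,-0.06,0,0,0,0,0,0,-0.06,0,0,0,0]

```text
t: 10.65
tool_pos: [535.6, -135.4, 107.6]
ee_rot: [0.944, 0.33, 0.0, 0.0]
contact_force: [-1.5, 1.1, 4.0]
opening: 17.1
finger_force: 71.0
```

```bash
python3 st.py
```

```text
10.65 [ 535.6 -135.4  107.6] yaw 38.59507858812267 [-1.5  1.1  4. ] [ 0.1   0.47 -0.01] 17.05360135417106 70.96740068271174
```

>>> carry_out:
  moves: [0,0,0,0,0,-2,0,0,0,0,0,0,-4,0,0,0,0,0,0,-6,0,0,0,0,0,0,-8,0,0,0,0,0,0,-10,0]

```text
t: 11.15
tool_pos: [536.4, -135.8, 107.6]
ee_rot: [0.969, 0.246, 0.001, 0.001]
contact_force: [0.7, -1.1, 1.0]
opening: 16.9
finger_force: 70.4
```

```bash
python3 st.py
```

```text
11.15 [ 536.4 -135.8  107.6] yaw 28.52955290497892 [ 0.7 -1.1  1. ] [-0.15 -0.1   0.2 ] 16.948190769116607 70.38789734222519
```

>>> carry_out:
  moves: [0,0,0,0,0,-2,0,0,0,0,0,0,-4,0,0,0,0,0,0,-6,0,0,0,0,0,0,-8,0,0,0,0,0,0,-10,0]

```text
t: 11.65
tool_pos: [536.5, -135.9, 107.6]
ee_rot: [0.987, 0.161, 0.001, 0.001]
contact_force: [0.0, -1.8, 0.9]
opening: 17.4
finger_force: 70.3
```

```bash
python3 st.py
```

```text
11.65 [ 536.5 -135.9  107.6] yaw 18.52473999572151 [ 0.  -1.8  0.9] [-0.27 -0.14  0.18] 17.364782053460203 70.31946100203186
```

>>> carry_out:
  moves: [0,0,0,0,0,-1.5,0,0,0,0,0,0,-3,0,0,0,0,0,0,-4.5,0,0,0,0,0,0,-6,0,0,0,0,0,0,-6,0]

```text
t: 12.15
tool_pos: [536.4, -135.9, 107.6]
ee_rot: [0.994, 0.109, 0.001, 0.0]
contact_force: [3.1, -3.5, 2.3]
opening: 17.1
finger_force: 70.6
```

```bash
python3 st.py
```

```text
12.15 [ 536.4 -135.9  107.6] yaw 12.514714818460167 [ 3.1 -3.5  2.3] [-0.91 -0.84  0.06] 17.143256761426258 70.59082913969178
```

>>> carry_out:
  moves: [0,0,0,0,0,-1,0,0,0,0,0,0,-2,0,0,0,0,0,0,-3,0,0,0,0,0,0,-3,0,0,0,0,0,0,-3,0]

```text
t: 12.65
tool_pos: [536.4, -136.0, 107.6]
ee_rot: [0.997, 0.083, 0.001, 0.0]
contact_force: [3.5, -3.3, 3.5]
opening: 17.1
finger_force: 70.6
```

```bash
python3 st.py
python3 - <<'E'
from h import *; from station import bot; import pickle
c=bot.capture("wrist"); pickle.dump(c,open("w6.pkl","wb")); p=pickle.load(open("w5.pkl","rb"))
f=lambda im:(255*((im/255.)**0.6)).astype(np.uint8)
cv2.imwrite("pics/w6.png",np.hstack([cv2.resize(f(x["image"][150:330,180:380]),(400,360)) for x in(p,c)])[:,:,::-1])
E
```

```text
12.65 [ 536.4 -136.   107.6] yaw 9.555041266272688 [ 3.5 -3.3  3.5] [-1.   -0.92  0.1 ] 17.058538029734294 70.61810160521418
```

View pics/w6.png

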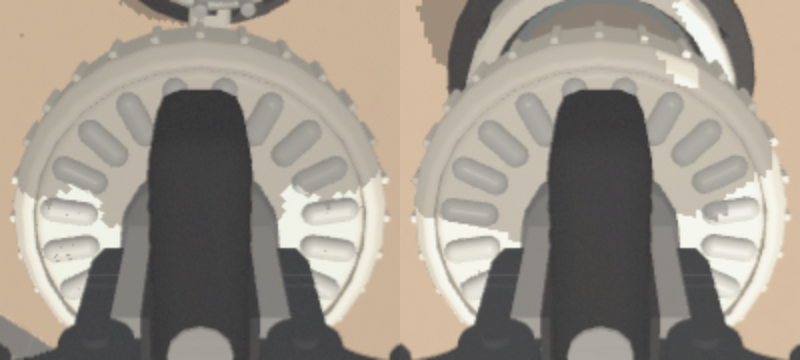

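The two crops (before the turn, and now) show the click ring and rim nubs in the same phase against the bar, so it has not clicked yet. I'll keep turning.

>>> carry_out:
  moves: [0,0,0,0,0,-1.5,0,0,0,0,0,0,-3,0,0,0,0,0,0,-4.5,0,0,0,0,0,0,-5,0,0,0,0,0,0,-5,0]

```text
t: 13.2
tool_pos: [536.3, -136.0, 107.6]
ee_rot: [0.999, 0.04, 0.001, 0.0]
contact_force: [4.2, -3.6, 2.7]
opening: 17.4
finger_force: 70.6
```

```bash
cat >> st.py <<'E'
print(s["joint_torque"][6],s["joints"][6])
E
python3 st.py
```

```text
13.2 [ 536.3 -136.   107.6] yaw 4.545347574299706 [ 4.2 -3.6  2.7] [-1.11 -0.89  0.07] 17.42834230515816 70.59449998720083
-0.22946981247514486 -1.4792688558542257
```

>>> carry_out:
  moves: [0,0,0,0,0,-1.5,0,0,0,0,0,0,-3,0,0,0,0,0,0,-4.5,0,0,0,0,0,0,-5,0,0,0,0,0,0,-5,0]

```text
t: 13.7
tool_pos: [536.3, -136.3, 107.6]
ee_rot: [1.0, -0.003, 0.001, 0.001]
contact_force: [4.0, -4.8, 2.6]
opening: 17.2
finger_force: 71.0
```

```bash
python3 st.py
```

```text
13.7 [ 536.3 -136.3  107.6] yaw -0.3975036945799912 [ 4.  -4.8  2.6] [-1.27 -0.93  0.62] 17.235235623607824 70.97933880650089
-0.7399283722043037 -1.5572879185503874
```

>>> carry_out:
  moves: [0,0,0,0,0,-1.2,0,0,0,0,0,0,-2.4,0,0,0,0,0,0,-3.6,0,0,0,0,0,0,-4.8,0,0,0,0,0,0,-6,0]

```text
t: 14.2
tool_pos: [536.2, -136.2, 107.6]
ee_rot: [0.998, -0.057, 0.001, 0.0]
contact_force: [2.7, -4.0, 4.0]
opening: 17.0
finger_force: 70.8
```

```bash
python3 st.py
```

```text
14.2 [ 536.2 -136.2  107.6] yaw -6.510340352248642 [ 2.7 -4.   4. ] [-0.86 -0.61  0.05] 16.967939055524553 70.77373161664582
0.29572058469057083 -1.6530514670636178
```

>>> carry_out:
  moves: [0,0,0,0,0,-1.2,0,0,0,0,0,0,-2.4,0,0,0,0,0,0,-3.6,0,0,0,0,0,0,-4.8,0,0,0,0,0,0,-5,0]

```text
t: 14.7
tool_pos: [535.5, -134.7, 107.5]
ee_rot: [0.995, -0.1, -0.0, -0.0]
contact_force: [1.4, -1.2, 6.0]
opening: 17.3
finger_force: 71.3
```

```bash
python3 st.py
cat > ph.py <<'E'
from h import *; from station import bot; import pickle
def polar(c,T,zt,r0,r1):
    R=np.array(c["R"]);t=np.array(c["t"]);K=np.array([[c["fx"],0,c["cx"]],[0,c["fy"],c["cy"]],[0,0,1]])
    tx=-R[1]*[1,1,0]; tx=tx/np.linalg.norm(tx); ty=np.cross([0,0,1],tx)
    a=np.radians(np.arange(-80,80,.5)); r=np.linspace(r0,r1,8)
    P=T+r[:,None,None]*(np.cos(a)[:,None]*tx+np.sin(a)[:,None]*ty)[None]+np.array([0,0,zt])
    uv=cv2.projectPoints(P.reshape(-1,3),cv2.Rodrigues(R)[0],t,K,np.float64(c["dist_coeffs"]))[0].reshape(len(r),-1,2).astype(np.float32)
    g=cv2.cvtColor(c["image"],cv2.COLOR_RGB2GRAY); return cv2.remap(g,uv[...,0],uv[...,1],cv2.INTER_LINEAR).astype(float)
# camera z above the TCP is constant, so take T from w5's reading and shift by camera pose
c5=pickle.load(open("w5.pkl","rb")); c=bot.capture("wrist"); cp=lambda c:-np.array(c["R"]).T@np.array(c["t"])
T5=np.array([474.5,-177.0,175.2]); dl=np.array(c5["R"])@(T5-cp(c5)); T=cp(c)+np.array(c["R"]).T@dl
for nm,z,r0,r1 in(("ridges",24,28,40),("nubs",10,46.5,49.5)):
    def sig(c,T):
        s=polar(c,T,z,r0,r1); s=s-cv2.blur(s,(41,1)); s/=np.sqrt(cv2.blur(s*s,(41,1)))+3; return s
    A,B=sig(c5,T5),sig(c,T); res=[]
    for k in range(-44,45):
        x=A[:,max(0,k):320+min(0,k)]; y=B[:,max(0,-k):320-max(0,k)]; res.append((np.corrcoef(x.ravel(),y.ravel())[0,1],k/2))
    print(nm,[ (round(q,2),k) for q,k in sorted(res,reverse=True)[:6]])
E
python3 ph.py
```

```text
14.7 [ 535.5 -134.7  107.5] yaw -11.451598794409447 [ 1.4 -1.2  6. ] [-0.4  -0.22  0.15] 17.27654327597484 71.26587761255848
-0.2404592279344797 -1.7318363405670152
ridges [(np.float64(0.8), 0.0), (np.float64(0.78), -0.5), (np.float64(0.71), 0.5), (np.float64(0.67), -1.0), (np.float64(0.57), 1.0), (np.float64(0.55), 17.5)]
nubs [(np.float64(0.22), -20.0), (np.float64(0.22), -19.5), (np.float64(0.22), -20.5), (np.float64(0.2), -21.0), (np.float64(0.18), -19.0), (np.float64(0.17), -21.5)]
```

```bash
cp ph.py ph2.py
cat >> ph2.py <<'E'
c6=pickle.load(open("w6.pkl","rb")); T6=cp(c6)+np.array(c6["R"]).T@dl
for z in(4,8,12,16):
  for r0,r1 in((45,48),(47.5,50)):
    def sig(c,T):
        s=polar(c,T,z,r0,r1); s=s-cv2.blur(s,(41,1)); s/=np.sqrt(cv2.blur(s*s,(41,1)))+3; return s
    o=[]
    for A,B in((sig(c5,T5),sig(c6,T6)),(sig(c6,T6),sig(c,T))):
        res=[]
        for k in range(-44,45):
            x=A[:,max(0,k):320+min(0,k)]; y=B[:,max(0,-k):320-max(0,k)]; res.append((round(np.corrcoef(x.ravel(),y.ravel())[0,1],2),k/2))
        o.append([r for r in sorted(res,reverse=True)[:4]])
    print(z,r0,"w5-w6",[(float(a),b) for a,b in o[0]],"w6-now",[(float(a),b) for a,b in o[1]])
E
python3 ph2.py | tail -8
```

```text
4 45 w5-w6 [(0.2, -0.5), (0.2, -1.0), (0.18, 0.0), (0.17, -1.5)] w6-now [(0.37, -5.0), (0.36, -5.5), (0.33, -4.5), (0.28, -6.0)]
4 47.5 w5-w6 [(0.18, -16.0), (0.18, -16.5), (0.17, -15.5), (0.17, -17.0)] w6-now [(0.55, 2.0), (0.54, 2.5), (0.53, 1.5), (0.52, 3.0)]
8 45 w5-w6 [(0.34, -0.5), (0.32, 0.0), (0.3, -1.0), (0.29, -14.5)] w6-now [(0.49, -5.0), (0.48, -5.5), (0.41, -4.5), (0.4, 22.0)]
8 47.5 w5-w6 [(0.18, -16.0), (0.18, -16.5), (0.18, -17.0), (0.18, -17.5)] w6-now [(0.49, 2.0), (0.48, 1.5), (0.47, 2.5), (0.46, 1.0)]
12 45 w5-w6 [(0.51, -0.5), (0.49, 0.0), (0.45, -14.0), (0.44, -13.5)] w6-now [(0.61, -5.0), (0.59, -5.5), (0.53, 21.5), (0.51, -4.5)]
12 47.5 w5-w6 [(0.19, -17.5), (0.19, -18.0), (0.19, -18.5), (0.19, -19.0)] w6-now [(0.44, 1.5), (0.43, 2.0), (0.42, 1.0), (0.4, 2.5)]
16 45 w5-w6 [(0.63, -0.5), (0.62, 0.0), (0.59, -13.5), (0.57, -13.0)] w6-now [(0.67, -5.0), (0.61, -5.5), (0.61, -18.0), (0.6, -4.5)]
16 47.5 w5-w6 [(0.16, -18.0), (0.16, -18.5), (0.15, -17.5), (0.15, -19.0)] w6-now [(0.41, 1.5), (0.4, 1.0), (0.39, 2.0), (0.38, 0.5)]
```

>>> carry_out:
  moves: [0,0,0,0,0,1.5,0,0,0,0.02,0,0,3,0,0,0,0.1,0,0,3,0,0,0,0.25,0,0,3,0,0,0,0.4,0,0,3,0]

```text
t: 15.3
tool_pos: [534.6, -134.7, 127.1]
ee_rot: [0.997, -0.073, -0.001, -0.0]
contact_force: [0.6, 0.8, -1.8]
opening: 17.1
finger_force: 69.6
```

```bash
python3 st.py
```

```text
15.3 [ 534.6 -134.7  127.1] yaw -8.421167440961359 [ 0.6  0.8 -1.8] [ 0.01  0.01 -0.02] 17.120645783650296 69.63358209073704
-0.06314693251624703 -1.674747407791907
```

>>> carry_out:
  moves: [0,0,0.5,0,0,4,0,0,0.3,1.0,0,0,10,0,0.2,1.1,1.0,0,0,18,0,0.4,1.9,1.0,0,0,24,0,0.6,2.7,1.0,0,0,30,0]

```text
t: 15.8
tool_pos: [565.2, 1.2, 178.0]
ee_rot: [0.982, 0.189, -0.0, -0.0]
contact_force: [1.9, 0.5, -4.0]
opening: 17.2
finger_force: 69.7
```

>>> carry_out:
  moves: [0.1,0.8,0,0,0,4,0,0.2,1.6,0,0,0,8,0,0.3,2.4,-0.3,0,0,12,0,0.3,2.9,-0.8,0,0,12,0,0.3,2.9,-0.8,0,0,12,0]

```text
t: 16.3
tool_pos: [576.9, 149.6, 134.5]
ee_rot: [0.956, 0.292, -0.003, -0.002]
contact_force: [-0.1, -0.3, -2.8]
opening: 17.3
finger_force: 69.8
```

```bash
python3 st.py
```

```text
16.3 [576.9 149.6 134.5] yaw 33.96969063201916 [-0.1 -0.3 -2.8] [0.03 0.06 0.02] 17.292376742896725 69.8403596607659
-0.627609696239233 -1.532413678470865
```

>>> carry_out:
  moves: [0,0,-0.7,0,0,0,0,0,0,-1.4,0,0,0,0,0,0,-1.9,0,0,0,0,0,0,-2.15,0,0,0,0,0,0,-2.25,0,0,0,0]

```text
t: 16.8
tool_pos: [579.9, 143.9, 23.9]
ee_rot: [0.957, 0.289, -0.001, 0.0]
contact_force: [0.6, 0.2, -2.9]
opening: 17.2
finger_force: 69.9
```

>>> carry_out:
  moves: [0,0,-0.02,0,0,0,0,0,0,-0.04,0,0,0,0,0,0,-0.06,0,0,0,0,0,0,-0.06,0,0,0,0,0,0,-0.06,0,0,0,0]

```text
t: 17.3
tool_pos: [580.9, 144.6, 22.2]
ee_rot: [0.957, 0.289, 0.0, 0.0]
contact_force: [0.1, 0.2, -2.4]
opening: 17.0
finger_force: 69.9
```

```bash
python3 st.py
```

```text
17.3 [580.9 144.6  22.2] yaw 33.59499991736319 [ 0.1  0.2 -2.4] [ 0.03 -0.04  0.04] 17.01088958133394 69.92933178065869
-0.00016631993275950663 -1.604063799456286
```

>>> carry_out:
  moves: [0,0,-0.04,0,0,0,0,0,0,-0.08,0,0,0,0,0,0,-0.12,0,0,0,0,0,0,-0.15,0,0,0,0,0,0,-0.16,0,0,0,0]

```text
t: 17.8
tool_pos: [580.4, 144.5, 13.3]
ee_rot: [0.957, 0.289, -0.0, -0.0]
contact_force: [-0.6, -0.2, -2.1]
opening: 17.3
finger_force: 69.9
```

>>> carry_out:
  moves: [0,0,-0.01,0,0,0,0,0,0,-0.02,0,0,0,0,0,0,-0.03,0,0,0,0,0,0,-0.04,0,0,0,0,0,0,-0.04,0,0,0,0]

```text
t: 18.3
tool_pos: [580.6, 144.6, 12.2]
ee_rot: [0.957, 0.289, 0.0, 0.0]
contact_force: [-2.7, -1.3, 2.2]
opening: 17.2
finger_force: 71.2
```

```bash
python3 st.py
```

```text
18.3 [580.6 144.6  12.2] yaw 33.59738361344119 [-2.7 -1.3  2.2] [-0.16  0.51  0.03] 17.17943479905887 71.24785575475016
-0.002062403073068708 -1.611062675634528
```

>>> carry_out:
  moves: [0,0,0,0,0,0,40,0,0,0,0,0,0,60,0,0,0,0,0,0,85,0,0,0,0,0,0,85,0,0,0,0,0,0,85]

```text
t: 18.8
tool_pos: [580.7, 144.6, 11.6]
ee_rot: [0.957, 0.289, 0.0, 0.0]
contact_force: [-0.2, -0.7, -0.1]
opening: 84.8
finger_force: 0.0
```

>>> carry_out:
  moves: [0,0,0.2,0,0,0,85,0,0,0.6,0,0,0,85,0,0,1.4,0,0,0,85,0,0,2.2,0,0,0,85,0,0,3.0,0,0,0,85]

```text
t: 19.3
tool_pos: [580.3, 144.7, 163.9]
ee_rot: [0.957, 0.289, 0.0, -0.0]
contact_force: [0.9, -0.5, 1.0]
opening: 85.0
finger_force: 0.0
```

```bash
python3 st.py; sed -i 's/abs(X\[:,2\]-T\[2\]-22)<4/abs(X[:,2]-35)<4/' cup.py
cat >> cup.py <<'E'
P=X[(np.hypot(X[:,0]-580,X[:,1]-145)<45)&(X[:,2]>70)&(X[:,2]<95)]; A=np.c_[P[:,:2],np.ones(len(P))]; print("bar top z",np.median(P[:,2]),"tilt",np.linalg.lstsq(A,P[:,2],rcond=None)[0][:2])
E
python3 cup.py
```

```text
19.3 [580.3 144.7 163.9] yaw 33.61706028876798 [ 0.9 -0.5  1. ] [ 0.   -0.04 -0.04] 84.9791108759174 0.0
-0.3363538719713688 -1.5169785594493252
[[583.7, 146.2, 171.2], [583.8, 146.2, 168.5], [582.4, 145.4, 165.5], [581.2, 144.7, 163.3], [580.3, 144.3, 161.8]]
cup ((580.4136962890625, 144.6038818359375), 46.241214752197266) top z 34.34290249378856 T [582.28607674 145.35456352 166.07626993]
bar top z 82.09048226208007 tilt [-0.00901142 -0.01018345]
```

The tightener stands upright on the board (bar top at z 82, no tilt), and the gripper is clear.

```bash
python3 -c "
from station import bot
print(bot.hand_in())"
```

```text
the job is handed in; nothing more can be done
None
```

I handed the job in: the jar's band is home on its seal, the tightener clicked once, and it stands upright and released on the chopping board; the hand-in gave no verdict.

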